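# Release the bar-grip carrier from the lamp supply and stand it in the tray

### The arm

A 7-joint arm with a two-finger parallel gripper is mounted at the origin on a cart in front of the work surface, level with it; the furniture and walls round the work are solid. World frame = base frame: x ahead of the robot, y to its left, z up, the work surface at z = 0. Lengths are in m, angles in rad, forces in N, time in s.
With the tool pointing down it reaches from about 0.425 to 0.925 m from the base axis. Payload 6.8 kg.
Tool frame: the origin (TCP) lies at the very end of the fingers, on their centre line; the grasp point (between the pads) lies bot.grip_point_offset behind it (bot.grip_point_offset is the distance from the TCP to the grasp point, in m); z points along the fingers, y is the line along which they close (so a half turn about z gives the same grasp; the last joint's range is limited). The gripper opens to 85 mm and grips with 20 to 120 N. Pads are 22 mm wide; open, the fingers measure 114 mm over their backs; the gripper's body (76 mm by 85 mm) begins 54 mm behind the grasp point. The pads swing forward as they close: fully open they stand 13 mm farther back than shut.
Start: joints at [-1.229, 0.477, 0.022, 1.555, -0.011, 1.109, -0.083], TCP at [0.293, 0.608, 0.231] pointing down, gripper open.
Joint ranges: [-2.96, 2.96], [-0.34, 2.1], [-1.41, 1.46], [0.24, 2.44], [-1.37, 4.51], [0.17, 1.92], [-2.96, 2.96]. Speed limits (rad/s): [2.39, 2.39, 3.14, 3.14, 3.14, 3.14, 3.14].

### API

Orientations are given as a unit quaternion [w, x, y, z].
In Python, from station import bot, imaging gives the robot as it stands. The module is installed in compiled form; this text tells all that it offers.
- The arm moves only by the tool carry_out, never from a script. Its argument "targets" is one flat list of numbers, 5 for each row, row after row: the closure in counts, from 0 (fully open) to 255 (shut), then the shift along the world's x, y, z in mm, then the turn about the world's z in degrees. A call has 1 to 20 rows; each row shifts and turns the commanded pose from where the row before left it; what a row does not reach is not made up. A row lasts 1/10 s, in which the tool goes at most 50 mm and 8.59 degrees, less where a joint would pass 70% of its speed; a pose out of reach is approached as far as the arm can. A call is refused whole if a number of a shift passes 50 or a number of a turn 8.59, either way. A call with a gripper value outside its range is refused whole. The fingers move at their own pace and stop on an object; "newtons" is the grip in N (left out, the last holds). Time passes only in rows, so rows that do not move let the fingers close. It gives the time, the measured TCP pose, the force, the opening and the grip force at its end, in the units of the state.
- bot.get_obs(): the state, without advancing time (a new reading comes with each control period).
- imaging.read_camera(name): name is "scene" or "top"; returns a dict with "frame" (384x512x3 uint8, red, green, blue), "fov_y" (degrees; the focal length in pixels is half the picture's height over the tangent of half this angle, whatever the lens; pixels are square), "cx", "cy" (the principal point, pixels), "pose" (4x4, takes a point from camera to world coordinates). Camera axes: x right, y up, looking along -z (the intrinsics and any distortion apply to the point x, -y, -z); pixel columns grow to the right and rows downward; lengths in m; the calibration is good to about 2 mm. A picture is of the moment at which its call begins. There is no depth.
- bot.hand_in(): hands the job in; it is judged then, once.
The state is a dict: "t": time; "q": joint angles; "joint_vel": joint speeds; "joint_torque": joint torques, N m; "eef_pos": TCP position; "tool_rot": TCP orientation; "contact_force": force on the tool from outside, world axes, zero at the start; "torque": the same for the moment, N m; "gripper_width": opening from 0.0 (shut) to 1.0 (fully open); "grasp_force": force on a finger pad.
Only numpy, scipy, OpenCV 4.12 (cv2) and the standard library are available. Lean on these libraries where they do the work, as an engineer would, in place of code of your own. Each camera call takes 0.05 s, during which the arm holds its last target. There are 200 camera calls.

### The job

Take the carrier with the straight bar grip out of the lamp supply: push it straight down until its latch lets go so that it springs up, pull it out, and stand it upright on its foot in the shallow metal tray, then let go of it. Leave the carrier with the round grip latched in its bay.

Things in the scene. Friction and masses are not known exactly. Their poses are not given: they have to be found in the camera images.
- bar_carrier_grip (a point): centre of the bar grip of the carrier to take out (black, grey grip, brass foot, 60 g, 71 mm tall), 60 mm above its underside. Foot 32 (x) x 26 (y) x 10 mm; flange 46 x 36 mm, its top 11 mm below this point; on it the bar, 10 mm thick (x), 34 long (y), 22 tall, flat top 11 mm above this point. z up; x, y as the supply's while in the bay. Freed it is loose in its bay; lift it straight up
- supply: fixed grey lamp supply 130 (x) x 190 (y) x 56 mm, origin centre of underside, z up, dimmer on -x face. Equal bays in its top at x 0, y +45 and -45 mm; either carrier in either. A latched carrier's grip point is at z 82 mm. Pushed down 4 mm (stop at 5 mm; 5 to 11 N) the latch opens and stays open; let up, a spring lifts the carrier to 18 mm above latched. Its foot clears the top at +34 mm
- round_carrier_grip (a point): the same point (60 mm above the underside) of the other carrier, which stays latched. It is like the first but for its grip: a low round grey cap 30 mm across and 14 mm tall on the flange, in place of the bar
- tray_in (a point): centre of the inner floor of the shallow aluminium tray, fixed to the worktop, 150 (x) x 130 (y) x 20 mm outside, walls 4 mm thick, open above, empty; axes as the tray's, z up. A carrier standing on this floor has its grip point 60 mm above it
There are look-alikes about, which are no part of the job. What is shaped like the part that bears bar_carrier_grip but green is not meant.

How it is judged:
On the way, in this order (a step that is already met when the one before it is completed fails the run):
1. the bar-grip carrier is pushed down in its bay, at least 2 mm below its latched height (z of bar_carrier_grip in the frame of supply between 0.07 and 0.08 m).
2. it is released: at least 12 mm above its latched height and still over the supply (z of bar_carrier_grip in the frame of supply above 0.094 m and x of bar_carrier_grip in the frame of supply between -0.02 and 0.02 m).
At the end, for the whole second after the job is handed in: the bar-grip carrier stands upright (within 8 degrees) on the floor of the tray, inside its walls; the round-grip carrier is still latched in its bay (within about 4 mm of its height) (x of bar_carrier_grip in the frame of tray_in between -0.065 and 0.065 m and y of bar_carrier_grip in the frame of tray_in between -0.055 and 0.055 m and z of bar_carrier_grip in the frame of tray_in between 0.054 and 0.066 m and angle between bar_carrier_grip's own z axis and vertical below 0.15 rad and z of round_carrier_grip in the frame of supply between 0.075 and 0.086 m); the robot touches nothing.
It fails at once if the latch of the round-grip carrier is released (z of round_carrier_grip in the frame of supply above 0.088 m).
It also fails if it takes over 48 s, if anything falls off the work surface, if the arm or the gripper's body presses on something with over 40 N, if the wrist force passes 120 N, or if a joint passes its speed limit or range.

## Working session

There is one attempt and no reset: what is moved stays moved. The work goes in short steps, Python scripts to look and compute and a tool call to move; the robot and the scene stay as the last step left them, time stands still between calls to the robot, and variables do not carry over. Pictures are saved under pics/ and viewed, at most 10 in all, crops included, and the job is handed in when it is done.

Besides the shell and the picture viewer there is one more tool, called after "Emit:" in YAML: its name, and indented under it one key for each argument. carry_out: Moves the arm, as the interface text tells. Its arguments: {"type":"object","properties":{"targets":{"type":"array","items":{"type":"number"}},"newtons":{"type":"number"}},"required":["targets"]}

```bash
mkdir -p pics
python3 - <<'E'
from station import bot, imaging
import cv2
for n in("scene","top"):
    c=imaging.read_camera(n); print(n,{k:v for k,v in c.items() if k!="frame"})
    cv2.imwrite(f"pics/{n}0.png",c["frame"][:,:,::-1])
print(bot.get_obs(), bot.grip_point_offset)
E
```

```text
scene {'fov_y': 47.74639135227205, 'cx': 259.2444877070199, 'cy': 187.9310008362211, 'pose': array([[ 0.58897388,  0.41109357, -0.69578147, -0.07783676],
       [-0.80811358,  0.30799058, -0.50208988, -0.4675561 ],
       [ 0.00788822,  0.85798827,  0.5136087 ,  0.52653584],
       [ 0.        ,  0.        ,  0.        ,  1.        ]])}
top {'fov_y': 50.98468060806785, 'cx': 261.6507153435138, 'cy': 187.9236060763699, 'pose': array([[-0.02026764,  0.98339237, -0.18035705,  0.35712515],
       [-0.99966497, -0.01702782,  0.01949367, -0.02231396],
       [ 0.01609884,  0.18069171,  0.98340802,  1.06219339],
       [ 0.        ,  0.        ,  0.        ,  1.        ]])}
{'t': 0.1, 'q': array([-1.22909522,  0.47773101,  0.02234101,  1.55633846, -0.01152507,
        1.10929178, -0.08308527]), 'joint_vel': array([-4.92810042e-04, -2.86316094e-03,  1.11579035e-03, -1.92522429e-03,
        6.53166093e-05, -1.71546128e-03, -5.27466069e-05]), 'joint_torque': array([ 4.11111701e-03, -5.97756958e+01,  1.61319271e+00, -2.81953830e+01,
        1.27567790e-02,  4.99005691e-03, -1.49694836e-05]), 'eef_pos': array([0.29325376, 0.60738525, 0.23041975]), 'tool_rot': array([-1.35680622e-04,  2.22997076e-01,  9.74818768e-01, -8.09128410e-04]), 'contact_force': array([-0.19695888, -0.22227022, -0.12912825]), 'torque': array([ 0.03610183,  0.031313  , -0.00362207]), 'grasp_force': 0.0, 'gripper_width': 1.004097607915031} 0.0187
```

View pics/scene0.png

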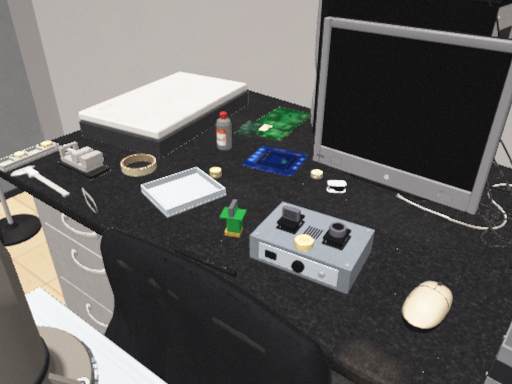

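View pics/top0.png

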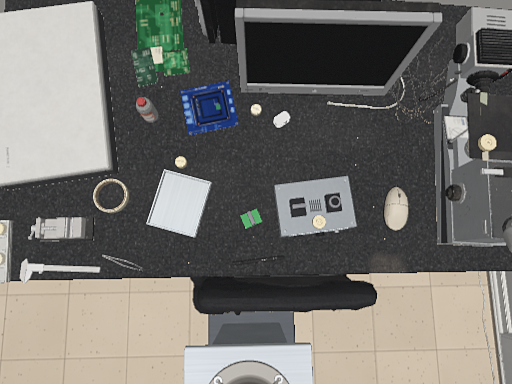

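Top view: the candidates are the black bar carrier in the supply at (297,207), the green look-alike on the worktop at (250,218), and the round carrier at (335,202). I choose (297,207), which is (291,215) in the scene view. The tray is at (179,203). Next I'll measure and check a close crop.

```bash
cat > h.py <<'E'
import numpy as np, cv2
from station import bot, imaging
def ray(c,u,v):
    f=c["frame"].shape[0]/2/np.tan(np.radians(c["fov_y"]/2))
    d=c["pose"][:3,:3]@np.array([(u-c["cx"])/f,-(v-c["cy"])/f,-1]); return c["pose"][:3,3],d
def plane(c,u,v,z):
    o,d=ray(c,u,v); return o+d*(z-o[2])/d[2]
def proj(c,p):
    f=c["frame"].shape[0]/2/np.tan(np.radians(c["fov_y"]/2))
    q=c["pose"][:3,:3].T@(np.array(p)-c["pose"][:3,3]); return np.array([c["cx"]-f*q[0]/q[2],c["cy"]+f*q[1]/q[2]])
def crop(c,u0,v0,w,h,s,name):
    cv2.imwrite(name,cv2.resize(c["frame"][v0:v0+h,u0:u0+w,::-1],None,fx=s,fy=s,interpolation=cv2.INTER_CUBIC))
E
python3 - <<'E'
from h import *
t=imaging.read_camera("top"); s=imaging.read_camera("scene")
a=cv2.resize(t["frame"][165:245,265:365,::-1],None,fx=6,fy=6,interpolation=cv2.INTER_CUBIC)[:, :400*2]
b=cv2.resize(s["frame"][190:290,240:390,::-1],None,fx=4,fy=4,interpolation=cv2.INTER_CUBIC)
cv2.imwrite("pics/a.png",a); cv2.imwrite("pics/b.png",b)
crop(t,140,160,80,85,6,"pics/c.png")
E
```

```text
(no output)
```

View pics/a.png

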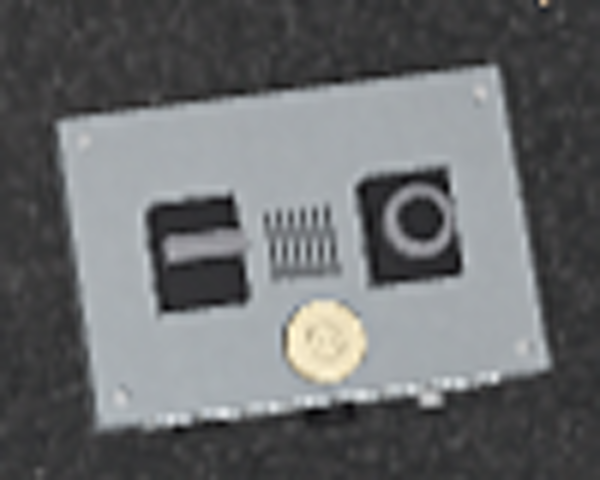

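View pics/b.png

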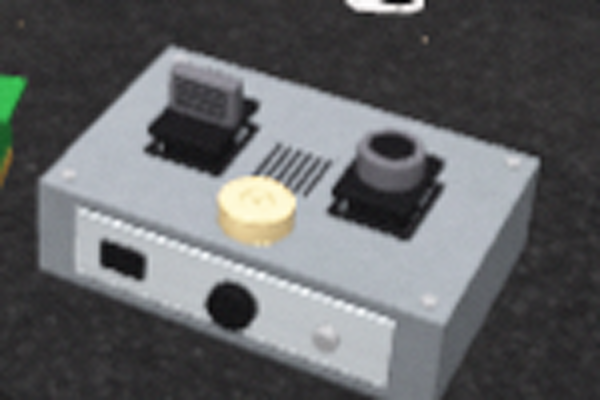

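View pics/c.png

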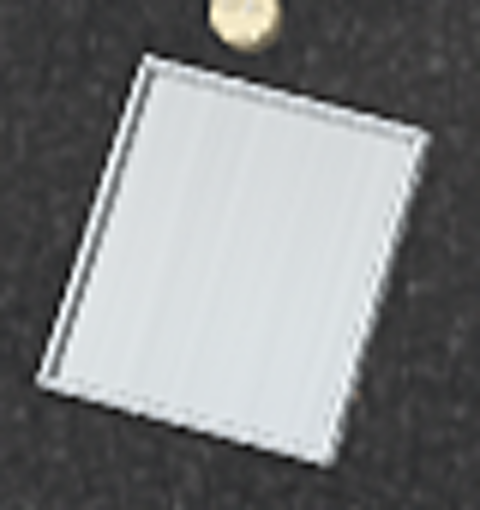

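The crops show the bar carrier standing black with a grey bar in the supply's left bay, bar top centre at about (299.2,205.8) in the top view. The round carrier is in the other bay. A cream cap lies on the supply and I'll avoid it.

Run:
```python
from h import *
np.set_printoptions(precision=4,suppress=True)
t=imaging.read_camera("top"); s=imaging.read_camera("scene")
P=lambda u,v,z:plane(t,265+u/6,165+v/6,z)
C=np.array([P(*p,.056) for p in[(58,120),(497,65),(550,370),(97,430)]])
print(C,"sides",np.linalg.norm(C-np.roll(C,-1,0),axis=1),"ctr",C.mean(0))
yv=(C[0]+C[3]-C[1]-C[2])[:2]; yaw=np.arctan2(-yv[0],yv[1]); print("yaw",np.degrees(yaw))
xv=(C[0]+C[1]-C[2]-C[3])[:2]; print("yaw from x",np.degrees(np.arctan2(xv[1],xv[0])))
R=np.array([[np.cos(yaw),-np.sin(yaw)],[np.sin(yaw),np.cos(yaw)]])
print("bay+45",C.mean(0)[:2]+R@[0,.045],"bar top",P(205,245,.093),"from ends",P(163,247,.093),P(245,241,.093))
print("flange ctr z.071",P(198,253,.071),"scene bar top",plane(s,240+208/4,190+70/4,.093))
T=np.array([plane(t,140+u/6,160+v/6,.02) for u,v in[(147,55),(430,133),(328,465),(38,383)]])
print("tray",T,np.linalg.norm(T-np.roll(T,-1,0),axis=1),T.mean(0),"scene tray",plane(s,184,190,.005))
yv=(T[0]+T[3]-T[1]-T[2])[:2]; print("tray yaw",np.degrees(np.arctan2(-yv[0],yv[1])))
q=bot.get_obs()["tool_rot"]
from scipy.spatial.transform import Rotation as Ro
M=Ro.from_quat(q[[1,2,3,0]]).as_matrix(); print(M)
print("tool y angle",np.degrees(np.arctan2(M[1,1],M[0,1])))
```

```text
[[ 0.5487 -0.0755  0.056 ]
 [ 0.5693 -0.2639  0.056 ]
 [ 0.4388 -0.2784  0.056 ]
 [ 0.4176 -0.0883  0.056 ]] sides [0.1895 0.1313 0.1913 0.1317] ctr [ 0.4936 -0.1765  0.056 ]
yaw 6.327545418118934
yaw from x 5.9535747568031
bay+45 [ 0.4886 -0.1318] bar top [ 0.489  -0.1318  0.093 ] from ends [ 0.4885 -0.1148  0.093 ] [ 0.4904 -0.1481  0.093 ]
flange ctr z.071 [ 0.4887 -0.1313  0.071 ] scene bar top [ 0.4893 -0.1319  0.093 ]
tray [[0.6031 0.2129 0.02  ]
 [0.566  0.0883 0.02  ]
 [0.4219 0.1316 0.02  ]
 [0.4593 0.2562 0.02  ]] [0.13   0.1504 0.1301 0.1502] [0.5126 0.1722 0.02  ] scene tray [0.5166 0.1763 0.005 ]
tray yaw -16.672814332411438
[[-0.9005  0.4348 -0.0002]
 [ 0.4348  0.9005 -0.0006]
 [-0.0001 -0.0006 -1.    ]]
tool y angle 64.22954641120567
```

Emit:
carry_out:
  targets: [255,12,-46,0,-3.6,255,12,-46,0,-3.6,255,12,-46,0,-3.6,255,12,-46,0,-3.6,255,12,-46,0,-3.6,255,12,-46,0,-3.6,255,12,-46,0,-3.6,255,12,-46,0,-3.6,255,12,-46,0,-3.6,255,12,-46,0,-3.6,255,12,-46,0,-3.6,255,12,-46,0,-3.6,255,12,-46,0,-3.6,255,12,-46,0,-3.6,255,12,-46,0,-3.6,255,12,-46,0,-3.6,255,0,0,0,0,255,0,0,0,0]
  newtons: 30

```text
t: 2.1
eef_pos: [0.4854, -0.1293, 0.2313]
tool_rot: [0.0, 0.666, 0.746, -0.0]
contact_force: [0.3, 0.2, -0.7]
gripper_width: -0.001
grasp_force: 0.0
```

Emit:
carry_out:
  targets: [255,3.6,-2.5,-33,-0.4,255,0,0,-33,0,255,0,0,-33,0,255,0,0,-33,0,255,0,0,0,0,255,0,0,0,0,255,0,0,0,0]

```text
t: 2.8
eef_pos: [0.4903, -0.1303, 0.101]
tool_rot: [0.001, 0.667, 0.745, 0.001]
contact_force: [-0.3, -0.1, 0.6]
gripper_width: 0.0
grasp_force: 0.0
```

Run:
```python
from h import *
s=imaging.read_camera("scene"); t=imaging.read_camera("top")
a=cv2.resize(s["frame"][150:290,230:390],None,fx=4,fy=4)[:,:,::-1]
cv2.imwrite("pics/d.png",a); print(bot.get_obs()["eef_pos"],bot.get_obs()["contact_force"])
```

```text
[ 0.49032803 -0.13048623  0.10095997] [-0.03886688 -0.09654239  0.81170346]
```

View pics/d.png

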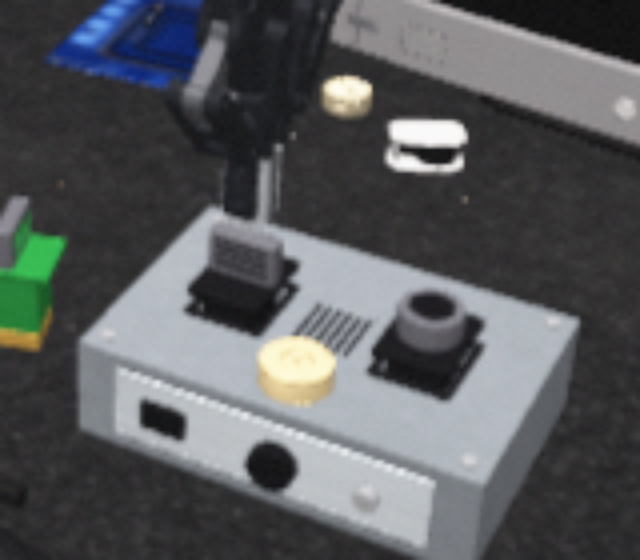

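The fingers stand right above the bar at about (248,215) in the crop. Pushing down.

Emit:
carry_out:
  targets: [255,-1,-1,-4,0,255,0,0,-4,0,255,0,0,-2,0,255,0,0,-1,0,255,0,0,0,0]

```text
t: 3.4
eef_pos: [0.4885, -0.1319, 0.0887]
tool_rot: [0.0, 0.668, 0.744, 0.0]
contact_force: [-0.6, 0.2, 5.8]
gripper_width: 0.0
grasp_force: 2.6
```

Emit:
carry_out:
  targets: [255,0,0,-1,0,255,0,0,-0.5,0,255,0,0,0,0]

```text
t: 3.7
eef_pos: [0.4894, -0.1321, 0.088]
tool_rot: [0.001, 0.668, 0.744, 0.001]
contact_force: [-1.6, -0.2, 11.6]
gripper_width: -0.002
grasp_force: 6.4
```

Emit:
carry_out:
  targets: [255,0,0,5,0,255,0,0,10,0,255,0,0,15,0,255,0,0,20,0,255,0,0,0,0,255,0,0,0,0]

```text
t: 4.3
eef_pos: [0.4882, -0.1314, 0.137]
tool_rot: [0.0, 0.668, 0.745, 0.0]
contact_force: [-0.3, -0.2, -0.6]
gripper_width: 0.003
grasp_force: 0.0
```

Run:
```python
from h import *
s=imaging.read_camera("scene")
cv2.imwrite("pics/e.png",cv2.resize(s["frame"][150:290,230:390],None,fx=4,fy=4)[:,:,::-1])
for z in(.093,.111): print(z,(proj(s,[.489,-.132,z])-[230,150])*4)
```

```text
0.093 [247.89538453 230.36002069]
0.111 [249.77187727 196.77448592]
```

View pics/e.png

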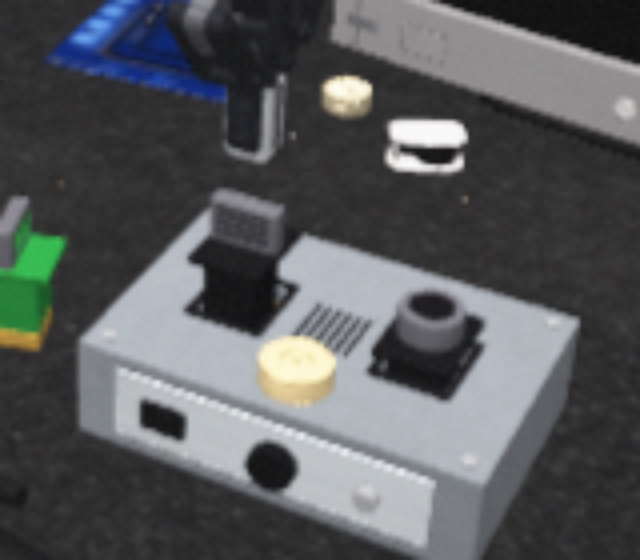

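The carrier has sprung up by 18 mm: its bar top is at (249,197), where the calculation puts it. Opening and lowering over the bar.

Emit:
carry_out:
  targets: [0,0.8,-0.6,0,0,0,0,0,0,0,0,0,0,0,0,0,0,0,0,0,0,0,0,0,0,0,0,0,0,0,0,0,0,-20,0,0,0,0,-16,0,0,0,0,-9,0,0,0,0,0,0,0,0,0,0,0]
  newtons: 30

```text
t: 5.45
eef_pos: [0.4891, -0.1324, 0.0921]
tool_rot: [0.0, 0.668, 0.744, 0.0]
contact_force: [-0.5, -0.1, -0.2]
gripper_width: 0.999
grasp_force: 0.0
```

Emit:
carry_out:
  targets: [255,0,0,0,0,255,0,0,0,0,255,0,0,0,0,255,0,0,0,0,255,0,0,0,0,255,0,0,0,0,255,0,0,0,0,255,0,0,0,0,255,0,0,0,0,255,0,0,0,0,255,0,0,0,0,255,0,0,0,0]

```text
t: 6.65
eef_pos: [0.4889, -0.1322, 0.0918]
tool_rot: [0.0, 0.668, 0.744, 0.0]
contact_force: [-0.3, 1.0, 0.6]
gripper_width: 0.106
grasp_force: 35.8
```

Emit:
carry_out:
  targets: [255,0,0,5,0,255,0,0,10,0,255,0,0,15,0,255,0,0,20,0,255,0,0,20,0,255,0,0,15,0,255,0,0,0,0,255,0,0,0,0]

```text
t: 7.45
eef_pos: [0.4889, -0.1321, 0.177]
tool_rot: [0.0, 0.668, 0.745, 0.0]
contact_force: [0.8, 0.3, -0.7]
gripper_width: 0.103
grasp_force: 35.6
```

Emit:
carry_out:
  targets: [255,1,10,0,0,255,2,20,0,0,255,2,30,0,0,255,2,30,0,0,255,2,30,0,0,255,3,30,0,0,255,3,30,0,0,255,3,30,0,0,255,2,30,0,0,255,2,30,0,0,255,1,20,0,0,255,1,14,0,0,255,0,0,0,0,255,0,0,0,0]

```text
t: 8.85
eef_pos: [0.5125, 0.1709, 0.1763]
tool_rot: [0.0, 0.668, 0.744, -0.001]
contact_force: [0.1, -1.7, -0.4]
gripper_width: 0.108
grasp_force: 35.6
```

Run:
```python
from h import *
s=imaging.read_camera("scene")
cv2.imwrite("pics/f.png",cv2.resize(s["frame"][90:290,120:390],None,fx=2.9,fy=2.9)[:,:,::-1])
```

```text
(no output)
```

View pics/f.png

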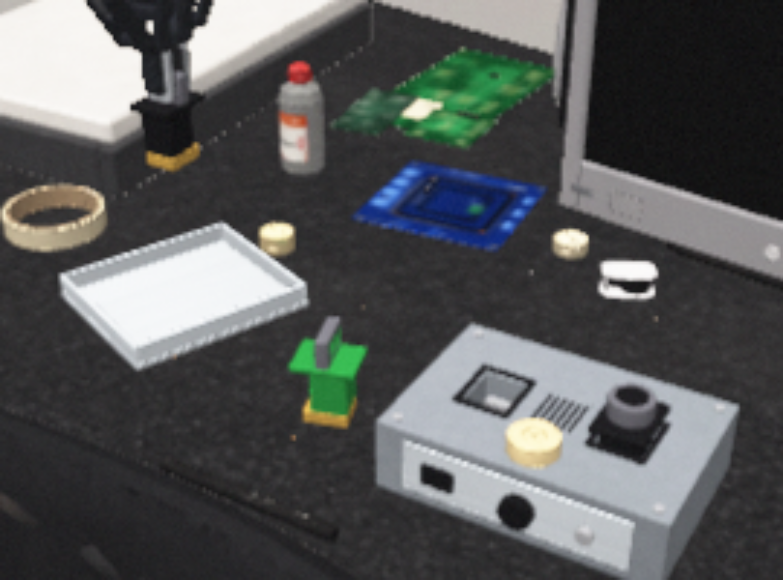

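The carrier hangs upright in the gripper, the round carrier is still latched and the bay is empty. Lowering to the tray floor until contact.

Emit:
carry_out:
  targets: [255,0,0,-15,0,255,0,1,-25,0,255,0,0,-30,0,255,0,0,-25,0,255,0,0,-15,0,255,0,0,-6,0,255,0,0,0,0,255,0,0,0,0]

```text
t: 9.7
eef_pos: [0.5137, 0.1727, 0.0618]
tool_rot: [0.0, 0.668, 0.744, 0.001]
contact_force: [-0.1, -0.2, -0.7]
gripper_width: 0.107
grasp_force: 35.6
```

Emit:
carry_out:
  targets: [255,0,0,-1.5,0,255,0,0,0,0,255,0,0,0,0]

```text
t: 10.0
eef_pos: [0.5131, 0.173, 0.0598]
tool_rot: [0.0, 0.668, 0.745, 0.0]
contact_force: [-0.6, -0.2, -0.3]
gripper_width: 0.105
grasp_force: 35.6
```

Emit:
carry_out:
  targets: [255,0,0,-1.5,0,255,0,0,-1.5,0,255,0,0,0,0,255,0,0,0,0]

```text
t: 10.4
eef_pos: [0.5128, 0.1727, 0.0562]
tool_rot: [-0.0, 0.668, 0.744, -0.0]
contact_force: [-1.2, 0.4, -0.3]
gripper_width: 0.104
grasp_force: 35.6
```

Emit:
carry_out:
  targets: [255,0,0,-1,0,255,0,0,0,0,255,0,0,0,0]

```text
t: 10.7
eef_pos: [0.513, 0.1728, 0.056]
tool_rot: [-0.0, 0.668, 0.744, 0.0]
contact_force: [-2.2, -0.6, 7.5]
gripper_width: 0.105
grasp_force: 36.8
```

Contact with the floor at 7.5 N. Releasing and going up.

Emit:
carry_out:
  targets: [255,0,0,0.5,0,200,0,0,0,0,150,0,0,0,0,80,0,0,0,0,0,0,0,0,0,0,0,0,0,0,0,0,0,0,0,0,0,0,0,0,0,0,0,0,0,0,0,0,10,0,0,0,0,20,0,0,0,0,40,0,0,0,0,40,0,0,0,0,40,0,0,0,0,0,0,0,0,0,0,0]

```text
t: 12.3
eef_pos: [0.5133, 0.173, 0.2072]
tool_rot: [0.0, 0.668, 0.744, 0.001]
contact_force: [-0.1, 0.9, -0.6]
gripper_width: 0.997
grasp_force: 0.0
```

Run:
```python
from h import *
s=imaging.read_camera("scene")
cv2.imwrite("pics/g.png",cv2.resize(s["frame"][90:290,120:390],None,fx=2.9,fy=2.9)[:,:,::-1])
```

```text
(no output)
```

View pics/g.png

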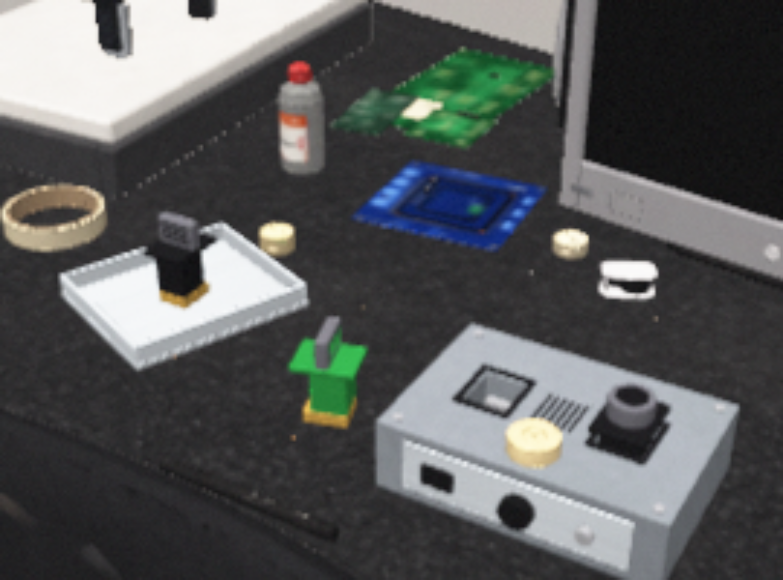

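The carrier stands upright in the middle of the tray at (183,265), the gripper is clear of it, and the round carrier at (628,420) is still latched.

```bash
python3 -c "
from station import bot
print(bot.hand_in())"
```

```text
the job is handed in; nothing more can be done
None
```

I took the bar-grip carrier out of the supply and stood it upright on the tray floor, let go of it, left the round-grip carrier latched, and handed the job in at about 12 s; the hand-in returned no verdict.

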